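# Present the housing to the code reader and cap it

### The arm

A 7-joint arm with a two-finger parallel gripper is mounted at the origin on the work surface. World frame = base frame: x ahead of the robot, y to its left, z up, the work surface at z = 0. Lengths are in mm, angles in degrees, forces in N, time in s.
With the tool pointing down it reaches from about 400 to 875 mm from the base axis. Payload 4.4 kg.
Tool frame: the origin (TCP) lies between the finger pads; the fingertips stand env.tcp_to_tips ahead of it and the grasp point (between the pads) lies 6 mm ahead of it (env.tcp_to_tips is the distance from the TCP to the fingertips, in mm); z points along the fingers, y is the line along which they close (so a half turn about z gives the same grasp; the last joint's range is limited). The gripper opens to 85 mm and grips with 20 to 120 N. Pads are 22 mm wide; open, the fingers measure 114 mm over their backs; the gripper's body (76 mm by 85 mm) begins 54 mm behind the grasp point. The pads swing forward as they close: fully open they stand 13 mm farther back than shut.
Start: joints at [-78.828, 36.005, 2.206, 86.941, -1.547, 57.084, -1.146], TCP at [167.58, 628.04, 234.213] pointing down, gripper open.
Joint ranges: [-175.42, 175.42], [-21.48, 121.26], [-71.46, 75.88], [10.55, 141.38], [-63.04, 243.04], [13.31, 113.54], [-168.57, 168.57]. Speed limits (degrees/s): [147.25, 147.25, 180, 180, 180, 180, 180].

### API

Orientations are given as a 3x3 rotation matrix whose columns are the frame's x, y, z axes.
In Python, from cell import env, sensors, viewer, finish_job gives the robot as it stands. Calls block until the motion is done:
- env.move_pose(position, orientation): joint-space move of the TCP to a pose.
- env.servo_line(position, ori=None, rate=150, threshold=None): straight line of the TCP; ori=None keeps the orientation; rate is the mean speed in mm/s. With threshold (N) it stops when the force on the tool has changed by that much, and returns True; else False.
- env.move_joints(angles): joint-space move.
- env.set_gripper(opening, f_grip=None): finger opening in mm; f_grip is the grip in N (None keeps the last); returns when the fingers have stopped.
- env.sleep(seconds).
- env.inverse_kinematics(position, orientation): joint angles nearest the present ones, or None.
- sensors.state(): the state.
- viewer.grab_frame(name): name is "scene" or "top"; returns a dict with "color" (384x512x3 uint8, red, green, blue), "mtx" (3x3 intrinsics, pixels), "k1" (the pictures are not rectified: a ray, as slopes to the right and down, at radius r is drawn at 1 + k1 r^2 times it, then the intrinsics apply), "camera_from_world" (4x4, takes a point from world to camera coordinates). Camera axes: x right, y down, z forward; pixel columns grow to the right and rows downward; lengths in mm; the calibration is good to about 2 mm. A picture is of the moment at which its call begins. There is no depth.
A pose or a line that the arm cannot do raises env.MotionError and nothing moves.
- finish_job(): hands the job in; it is judged then, once.
The state is a dict: "time": time; "q": joint angles; "dq": joint speeds; "effort": joint torques, N m; "position": TCP position; "ee_rot": TCP orientation; "wrist_force": force on the tool from outside, world axes, zero at the start; "torque": the same for the moment, N m; "opening": finger opening in mm; "grip_force": force on a finger pad.
Only numpy, scipy, OpenCV 4.12 (cv2) and the standard library are available. Lean on these libraries where they do the work, as an engineer would, in place of code of your own. Each camera call takes 0.05 s, during which the arm holds its last target. There are 200 camera calls.

### The job

Stand the loose aluminium housing upright in the middle of the code reader's round stand, turned so that its code plate squarely faces the reader's window, and let go of it. Then close its open top with the black plug that fits, pushed fully home until its flange lies flat on the rim, with the code still facing the window. Set both parts down gently without dropping them or knocking them over, and leave the other things on the bench where they are.

Things in the scene. Friction and masses are not known exactly. Their poses are not given: they have to be found in the camera images.
- housing: Loose aluminium cup, 95 mm high, 54 mm outside diameter (foot 60 mm, 10 mm high), 0.4 kg, standing on the bench left or right. Open top: bore 35 mm wide, 82 deep. The side above 48 mm is plain: grip it there at any angle. A black tick on the rim shows the code plate's direction from above. Origin: centre of underside; z up; x points out through the code plate.
- code (a point): Middle of the face of the housing's code plate: a pad 28 mm wide, 34 mm high (14 to 48 mm above the underside), 7 mm proud of the side, with a white label and black square code. 34 mm from the axis along the housing's x, 31 mm above the underside. Axes as the housing's.
- reader: Code reader fixed to the bench, on the other side from the housing: dark base 220 x 100 x 5 mm, round grey stand 90 mm wide with its top 10 mm above the bench, and a grey block 60 x 60 mm, 85 mm tall, whose black window (98 mm from the origin) looks over the stand. Origin: stand's centre at bench height; z up; x points from stand to block. The housing's x must end up along this x.
- plug: The plug that fits: black plastic, 58 mm high, 50 g, standing on its narrow end. Taper 25 mm long, 25 mm wide at the bottom, 32 at the top; then a flange 44 mm wide, 5 thick; then a round grip 18 mm wide, 28 high. Origin: centre of the underside; z up. Fully home the flange rests on the housing's rim, origin 70 mm above the housing's underside.
- big_plug: A bystander: a like-shaped but larger black plug, 68 mm high with a 62 mm flange, too large for this housing; stands upright. It and the small plug stand in front of the robot, one nearer, one farther. Origin: centre of the underside; z up.
- sleeve: A bystander: an open steel sleeve, 80 mm outer diameter, 55 mm high, standing at the far middle of the bench. Origin: centre of the underside.
- hammer: A bystander: a hammer lying at the far left or right of the work, about pointing away from the robot. Origin on its underside.
- can: A bystander: a plain grey can, 52 mm diameter, 150 mm high, standing on the other side from the hammer. Origin: centre of the underside.
Things that resemble listed ones, but are neither listed nor needed, are in the scene too. What is shaped like the housing but red is not meant. Several things look just like the reader: the one meant starts farthest from the robot's base.

How it is judged:
By the outcome, as a careful person would: the job done as asked, in the order asked, and still so for the second after the job is handed in, with the robot touching nothing.
It also fails if it takes over 64 s, if anything falls off the work surface, if the arm or the gripper's body presses on something with over 40 N, if the wrist force passes 120 N, or if a joint passes its speed limit or range.

## Working session

There is one attempt and no reset: what is moved stays moved. The work goes in short steps, each a Python script; the robot and the scene stay as the last script left them, time stands still between calls to the robot, and variables do not carry over. Pictures are saved under pics/ and viewed, at most 10 in all, crops included, and the job is handed in when it is done.

```bash
mkdir -p pics; ls; cat > h.py <<'E'
import numpy as np, cv2
from cell import env, sensors, viewer, finish_job
def grab(cam, fn=None):
    f=viewer.grab_frame(cam)
    if fn: cv2.imwrite(fn, f["color"][:,:,::-1]); np.savez(fn.replace('.png','.npz'),**f)
    return f
def ray(f,u,v):
    K=np.array(f["mtx"],float); x,y=(np.linalg.inv(K)@[u,v,1])[:2]
    a,b=x,y
    for _ in range(30):
        s=1+float(f["k1"])*(a*a+b*b); a,b=x/s,y/s
    M=np.array(f["camera_from_world"]); R,t=M[:3,:3],M[:3,3]
    return -R.T@t, R.T@np.array([a,b,1])
def atz(f,u,v,z):
    o,d=ray(f,u,v); return o+d*(z-o[2])/d[2]
def proj(f,P):
    M=np.array(f["camera_from_world"]); p=np.atleast_2d(P)@M[:3,:3].T+M[:3,3]
    s=p[:,:2]/p[:,2:]; s=s*(1+float(f["k1"])*(s**2).sum(1,keepdims=True))
    K=np.array(f["mtx"]); return s@K[:2,:2].T+K[:2,2]
def crop(f,u0,v0,w,h,s,fn):
    c=cv2.resize(f["color"][v0:v0+h,u0:u0+w,::-1],None,fx=s,fy=s,interpolation=cv2.INTER_CUBIC); cv2.imwrite(fn,c)
def load(fn): return dict(np.load(fn))
E
python3 - <<'E'
from h import *
for c in("scene","top"):
    f=grab(c,f"pics/{c}0.png"); print(c,f["k1"],f["mtx"],np.round(f["camera_from_world"],3))
a=[cv2.imread(f"pics/{c}0.png") for c in("scene","top")]
cv2.imwrite("pics/t.png",cv2.resize(a[1],(800,600),interpolation=cv2.INTER_CUBIC))
cv2.imwrite("pics/s.png",cv2.resize(a[0],(800,600),interpolation=cv2.INTER_CUBIC))
s=sensors.state(); print(s["time"],s["ee_rot"],s["opening"],env.tcp_to_tips)
E
```

```text
pics
scene 0.050269985501257664 [[481.35154267   0.         255.09886423]
 [  0.         481.35154267 192.77052671]
 [  0.           0.           1.        ]] [[-6.140000e-01  7.900000e-01  8.000000e-03  3.295910e+02]
 [ 4.400000e-01  3.500000e-01 -8.270000e-01 -1.648810e+02]
 [-6.560000e-01 -5.040000e-01 -5.620000e-01  1.861017e+03]
 [ 0.000000e+00  0.000000e+00  0.000000e+00  1.000000e+00]]
top 0.02005599638476366 [[365.85325791   0.         256.28268737]
 [  0.         365.85325791 187.69748504]
 [  0.           0.           1.        ]] [[ 5.000000e-03 -1.000000e+00  1.000000e-03  8.298000e+00]
 [-9.870000e-01 -6.000000e-03 -1.620000e-01  5.214410e+02]
 [ 1.620000e-01 -0.000000e+00 -9.870000e-01  1.166098e+03]
 [ 0.000000e+00  0.000000e+00  0.000000e+00  1.000000e+00]]
0.1 [[-9.66195887e-01  2.57808742e-01 -4.01464787e-04]
 [ 2.57809052e-01  9.66194523e-01 -1.62360312e-03]
 [-3.06859990e-05 -1.67221991e-03 -9.99998601e-01]] 85.5903487579331 25.0
```

View pics/t.png

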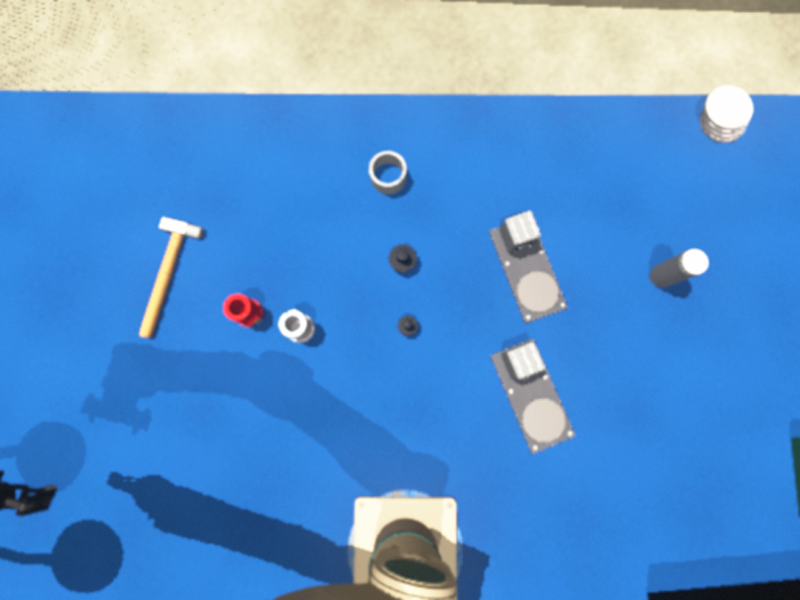

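View pics/s.png

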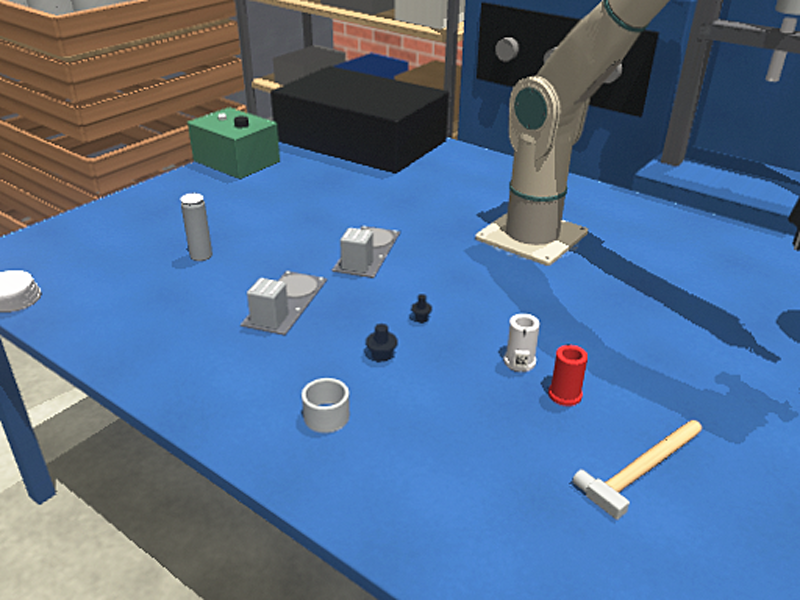

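The top view shows the aluminium housing at (296,323) and its red twin at (240,308). There are two readers: the far one at (527,265) and the near one at (533,395). The small plug is at (408,325) and the big one at (403,259). The far reader fits the description because it is farthest from the base. I'll confirm with one composite crop.

```bash
python3 - <<'E'
from h import *
t=cv2.imread("pics/top0.png"); s=cv2.imread("pics/scene0.png")
def c(im,u,v,k): return cv2.resize(im[v:v+int(300/k)+1,u:u+int(400/k)+1],None,fx=k,fy=k,interpolation=cv2.INTER_CUBIC)[:300,:400]
cv2.imwrite("pics/comp.png",np.vstack([np.hstack([c(t,165,188,8),c(t,290,132,4)]),np.hstack([c(s,308,198,8),c(s,150,150,3)])]))
E
```

```text
(no output)
```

View pics/comp.png

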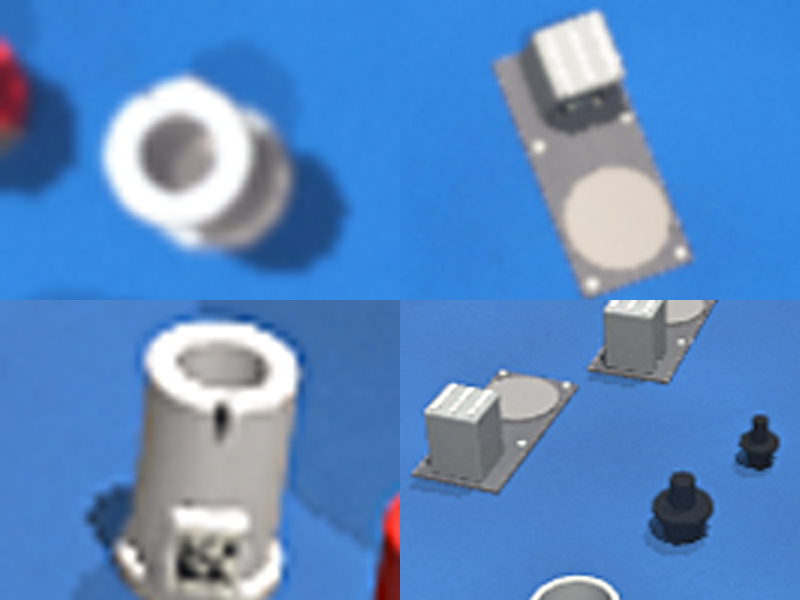

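The far reader and the aluminium (not red) housing are confirmed. In the scene view the tick faces the camera. Next I compute poses and cross-check them with an overlay.

```bash
cat > m.py <<'E'
from h import *
T=load("pics/top0.npz"); S=load("pics/scene0.npz")
def px(X,Y,u0,v0,k): return u0+(X+.5)/k-.5, v0+(Y+.5)/k-.5
E
python3 - <<'E'
from m import *
h=atz(T,*px(178,153,165,188,8),95); hs=atz(S,*px(222,67,308,198,8),95)
tk=atz(S,*px(222,108,308,198,8),95); cd=atz(S,*px(207,253,308,198,8),31)
print("housing top",h[:2],"scene",hs[:2]); 
for p in(tk,cd):
    d=p-hs; print("dir",np.hypot(*d[:2]),np.degrees(np.arctan2(d[1],d[0])))
st=atz(T,*px(216.5,218,290,132,4),10); print("stand",st)
q=[atz(T,*px(a-400,b,290,132,4),6) for a,b in((592,285),(539,147),(681,253),(627,118))]
for i,j in((0,1),(2,3)):
    d=q[j]-q[i]; print("reader",np.hypot(*d[:2]),np.degrees(np.arctan2(d[1],d[0])))
for i,j in((0,2),(1,3)):
    d=q[j]-q[i]; print("short",np.hypot(*d[:2]),90+np.degrees(np.arctan2(d[1],d[0])))
p=atz(S,*px(360,119,150,150,3),58); print("plug scene",p); print("plug top",atz(T,408/1.5625-.2,323/1.5625-.2,58))
print("scene stand px",proj(S,st))
r=np.deg2rad
# overlay
def circ(im,f,c,R,z,k,u0,v0,col):
    a=np.linspace(0,2*np.pi,60); P=np.c_[c[0]+R*np.cos(a),c[1]+R*np.sin(a),0*a+z]
    uv=(proj(f,P)-[u0,v0]+.5)*k-.5; cv2.polylines(im,[np.int32(np.round(uv*8))],True,col,1,cv2.LINE_AA,3)
tiles=[]
for f,u0,v0,k in((T,165,188,8),(T,290,132,4),(T,242,188,8),(S,308,198,8),(S,150,150,4),(S,245,172,8)):
    w,hh=264,300
    im=f["color"][v0:v0+int(hh/k)+1,u0:u0+int(w/k)+1,::-1]; im=cv2.resize(im,None,fx=k,fy=k,interpolation=cv2.INTER_CUBIC)[:hh,:w].copy()
    H=(h+hs)/2
    for c,R,z in((H,27,95),(H,30,0),(st,45,10),((p),9,58),(p,22,30)): circ(im,f,c,R,z,k,u0,v0,(0,255,0))
    tiles.append(im)
cv2.imwrite("pics/ov.png",np.vstack([np.hstack(tiles[:3]),np.hstack(tiles[3:])]))
E
```

```text
housing top [451.3359967  228.21045157] scene [457.10277008 230.1469355 ]
dir 25.214401884071613 29.990624760168767
dir 27.211377724612245 32.092585382096885
stand [ 533.8215012  -285.63883729   10.        ]
reader 126.09910739829161 19.344757105882813
reader 124.3196586061188 19.567230870839907
short 81.0233325656767 20.03007329921762
short 80.5389034820094 18.767593670395385
plug scene [460.68376899  -1.4875527   58.        ]
plug top [457.25565082  -4.154655    58.        ]
scene stand px [[189.82754027 181.51080372]]
```

View pics/ov.png

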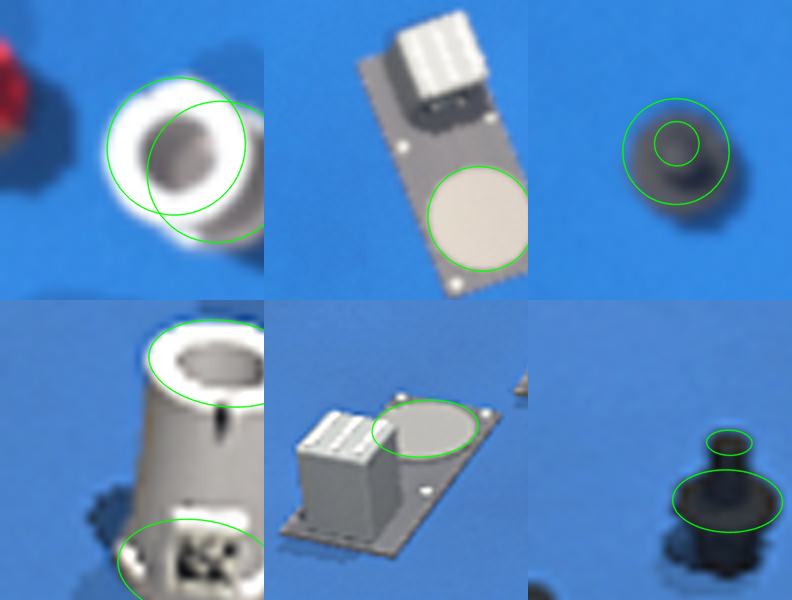

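The stand lies at about (534,−286) with the reader's x at about 19.5°, and both cameras agree. The housing is at about (453,229) with the code at about 31°, and the plug at about (459,−3). I'll grip the housing at two crossed angles to centre it, then lift it with the code facing the scene camera to measure its angle precisely.

```bash
cat >> m.py <<'E'
def R(b):
    c,s=np.cos(np.deg2rad(b)),np.sin(np.deg2rad(b)); return np.array([[-s,c,0],[c,s,0],[0,0,-1.]])
def st(m=""):
    s=sensors.state(); print(m,"t%.1f"%s["time"],np.round(s["position"],1),"open %.1f grip %.0f"%(s["opening"],s["grip_force"]),"F",np.round(s["wrist_force"],1),"q7 %.0f"%s["q"][6])
E
python3 - <<'E'
from m import *
x,y=453,229
env.move_pose([x,y,160],R(30)); st("above")
env.servo_line([x,y,80]); env.set_gripper(50,20); st("grip1"); 
env.set_gripper(85)
env.servo_line([x,y,80],R(-60)); env.set_gripper(50,20); st("grip2")
env.set_gripper(50,60); st("firm")
env.servo_line([x,y,180]); st("lift")
fs=[]
for i,d in enumerate((-30,0,30)):
    env.move_pose([560,150,200],R(-60+d)); env.sleep(.2); fs.append(grab("scene",f"pics/a{i}.png")); st()
u,v=np.int32(proj(fs[0],[560,150,150])[0]); u0,v0=u-22,v-28; print(u0,v0)
tl=[]
for f in fs:
    tl.append(cv2.resize(f["color"][v0:v0+60,u0:u0+44,::-1],None,fx=6,fy=6,interpolation=cv2.INTER_CUBIC))
cv2.imwrite("pics/a.png",np.hstack(tl))
E
```

```text
above t1.9 [452.8 230.7 160.1] open 85.2 grip 0 F [0.3 1.2 0.6] q7 12
grip1 t3.0 [453.1 229.1  80.9] open 51.8 grip 23 F [-1.5 -1.5  6.6] q7 14
grip2 t5.5 [453.1 229.1  80.2] open 54.2 grip 21 F [-1.2  0.5  4.2] q7 -46
firm t5.7 [453.1 229.2  80.7] open 52.2 grip 61 F [-3.1  1.2  8.9] q7 -46
lift t6.6 [452. 229. 179.] open 52.5 grip 64 F [-1.2 -0.7 -5.2] q7 -55
 t7.4 [559.1 151.1 199.5] open 52.0 grip 64 F [ 0.3 -0.5 -4.3] q7 -70
 t8.1 [559.9 150.1 199.8] open 52.1 grip 64 F [-0.1  0.4 -6.3] q7 -46
 t8.9 [559.9 150.  199.8] open 52.4 grip 64 F [ 0.3 -0.5 -4.8] q7 -23
271 168
```

View pics/a.png

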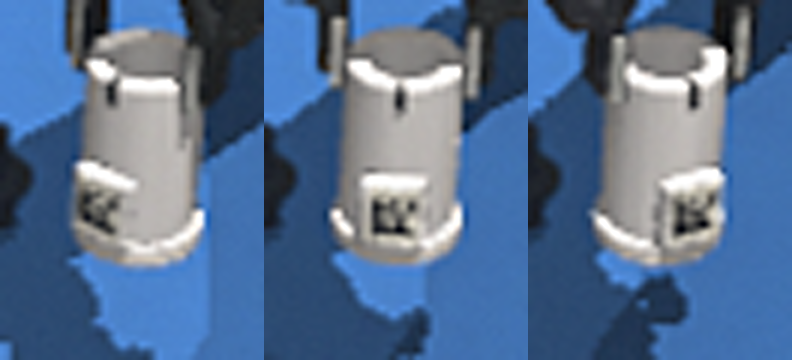

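The three tiles show the code at (98,210), (131,216) and (167,213), and the tick at (112,92), (137,96) and (166,95), in tile-local pixels. I fit the code angle to these points.

```bash
cat > fit.py <<'E'
from m import *
from scipy.optimize import least_squares
fs=[load(f"pics/a{i}.npz") for i in range(3)]
C=[(98,210),(130.5,216),(167,213)]; K=[(112,92),(137,96),(166,95)]
def pred(a,zt,i):
    b=np.deg2rad(a+(-30,0,30)[i]); e=np.array([np.cos(b),np.sin(b),0]); o=np.array([559.8,150.2,119.8])
    return proj(fs[i],[o+34*e+[0,0,31],o+27*e+[0,0,zt]])
def res(p,w=(1,1)):
    r=[]
    for i in range(3):
        q=pred(p[0],p[3],i)+p[1:3]
        r+=list((q[0]-px(*C[i],271,168,6))*w[0])+list((q[1]-px(*K[i],271,168,6))*w[1])
    return np.array(r)
for w in((1,1),(1,0.01),(.01,1)):
    s=least_squares(res,[31,0,0,90],args=(w,)); print(w,s.x.round(2),np.round(s.fun,2))
E
python3 fit.py; python3 -c "
from m import *
r=sensors.state()['ee_rot'];print(np.degrees(np.arctan2(r[1][1],r[0][1])))"
```

```text
(1, 1) [33.5  -0.74  0.61 90.86] [-0.69 -0.15 -0.63 -0.09  0.14  0.14  0.28  0.22  0.35 -0.01  0.55 -0.11]
(1, 0.01) [33.53 -0.68  0.61 90.87] [-0.62 -0.14 -0.01 -0.    0.21  0.14  0.    0.    0.41 -0.01  0.01 -0.  ]
(0.01, 1) [ 31.84   0.73 -19.23  26.22] [ 0.   -0.2  -0.54 -0.2   0.01 -0.2   0.18  0.23  0.02 -0.2   0.35 -0.03]
-30.069868077908495
```

```bash
sed -i 's/o=np.array(\[559.8,150.2,119.8\])/o=np.array([(559.1,151.1,119.5),(559.9,150.1,119.8),(559.9,150,119.8)][i])/' fit.py; python3 fit.py
```

```text
(1, 1) [33.36 -0.81  0.58 90.87] [-0.37 -0.09 -0.3  -0.03 -0.01  0.11  0.13  0.19  0.17 -0.04  0.37 -0.14]
(1, 0.01) [33.37 -0.75  0.59 90.88] [-0.3  -0.08 -0.   -0.    0.06  0.12  0.    0.    0.24 -0.04  0.   -0.  ]
(0.01, 1) [ 31.69   0.07 -10.04  56.7 ] [ 0.   -0.11 -0.28 -0.13  0.01 -0.11  0.04  0.2   0.01 -0.11  0.24 -0.06]
```

The code bearing is about 33.2° with the tool y at −60°, so the place yaw is −73.5°. I'm placing it now.

```bash
python3 - <<'E'
from m import *
x,y=533.5,-285.5
env.move_pose([x,y,190],R(-73.5)); env.sleep(.3); st("above")
env.servo_line([x,y,102],rate=100); env.sleep(.2); st("low")
hit=env.servo_line([x,y,86],rate=15,threshold=4); st(hit)
g=grab("scene","pics/p0.png")
env.set_gripper(85,20); st("open")
env.servo_line([x,y,190]); env.move_pose([480,60,230],R(-73.5)); st()
f=grab("top","pics/pt.png"); g=grab("scene","pics/ps.png")
def c(f,u,v,k,w=400,h=400): return cv2.resize(f["color"][v:v+int(h/k)+1,u:u+int(w/k)+1,::-1],None,fx=k,fy=k,interpolation=cv2.INTER_CUBIC)[:h,:w]
cv2.imwrite("pics/pl.png",np.hstack([c(f,315,145,6),c(g,150,150,6)]))
print(proj(f,[x,y,105]),proj(f,[x,y,10]),proj(g,[x,y,105]),proj(g,[x,y,10]))
E
```

```text
above t10.8 [ 533.9 -284.8  190. ] open 52.3 grip 64 F [-0.6  0.5 -5.3] q7 -17
low t12.0 [ 533.9 -285.7  102.7] open 52.4 grip 64 F [-0.1  0.  -4.9] q7 -12
True t12.8 [ 533.3 -285.4   90.8] open 51.9 grip 65 F [-0.4  0.9  4.8] q7 -11
open t13.2 [ 532.3 -284.2   89.2] open 84.8 grip 0 F [-1.1 -0.2 -0.1] q7 -11
 t15.4 [480.5  58.8 230. ] open 85.1 grip 0 F [-0.3  0.2 -0.1] q7 -49
[[350.90051555 181.1815542 ]] [[343.7121615  186.21819275]] [[187.95733429 157.37275116]] [[189.9229371  181.48471657]]
```

View pics/pl.png

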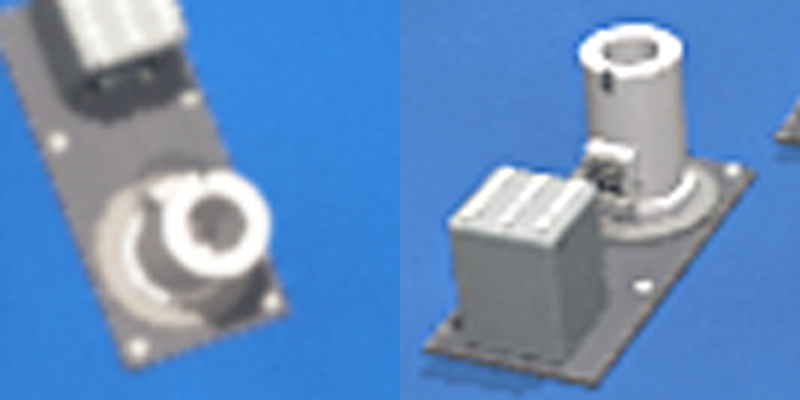

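The top tile puts the rim centre at (215,224), the tick at (203,178) and the stand centre at (175,249). In the scene tile the rim centre is at (232,51), the tick at (208,71) and the code at (206,178). I check the angle and centring from these, drawing the ideal model over the pictures.

```bash
python3 - <<'E'
from m import *
f=load("pics/pt.npz"); g=load("pics/ps.npz")
def bear(a,b): d=b-a; return np.hypot(*d[:2]).round(1),np.degrees(np.arctan2(d[1],d[0])).round(1)
A=atz(f,*px(215,224,315,145,6),105); print("top rim",A[:2],bear(A,atz(f,*px(203,178,315,145,6),105)))
B=atz(g,*px(232,51,150,150,6),105); print("scene rim",B[:2],bear(B,atz(g,*px(208,71,150,150,6),105)))
cd=atz(g,*px(206,178,150,150,6),41); print("code from scene rim",bear(B,cd))
o=np.array([533.5,-285.5,0])
a=np.linspace(0,2*np.pi,90); e=np.array([np.cos(np.deg2rad(19.5)),np.sin(np.deg2rad(19.5)),0]); n=np.array([-e[1],e[0],0])
out=[]
for F,u0,v0,k in((f,315,145,8),(g,163,145,8)):
    im=cv2.resize(F["color"][v0:v0+60,u0:u0+50,::-1],None,fx=k,fy=k,interpolation=cv2.INTER_CUBIC)
    def dr(P,col,cl=True):
        uv=(proj(F,P)-[u0,v0]+.5)*k-.5; cv2.polylines(im,[np.int32(np.round(uv*8))],cl,col,1,cv2.LINE_AA,3)
    for r,z,c in((45,10,(0,0,255)),(30,20,(0,160,0)),(27,105,(0,255,0)),(17.5,105,(0,255,0))): dr(np.c_[o[0]+r*np.cos(a),o[1]+r*np.sin(a),0*a+z],c)
    dr([o+17.5*e+[0,0,105],o+27*e+[0,0,105],o+27*e+[0,0,95]],(255,0,255),False)
    dr([o+34*e+s*14*n+[0,0,z] for s,z in((-1,24),(1,24),(1,58),(-1,58))],(0,255,255))
    b=[o+x*e+s*50*n+[0,0,5] for x,s in((-50,-1),(-50,1),(170,1),(170,-1))]; dr(b,(0,0,255))
    out.append(im)
cv2.imwrite("pics/ov2.png",np.hstack(out))
E
```

```text
top rim [ 531.14819446 -283.90107104] (np.float64(25.1), np.float64(12.4))
scene rim [ 536.25886245 -281.45814084] (np.float64(24.2), np.float64(12.1))
code from scene rim (np.float64(33.6), np.float64(10.5))
```

View pics/ov2.png

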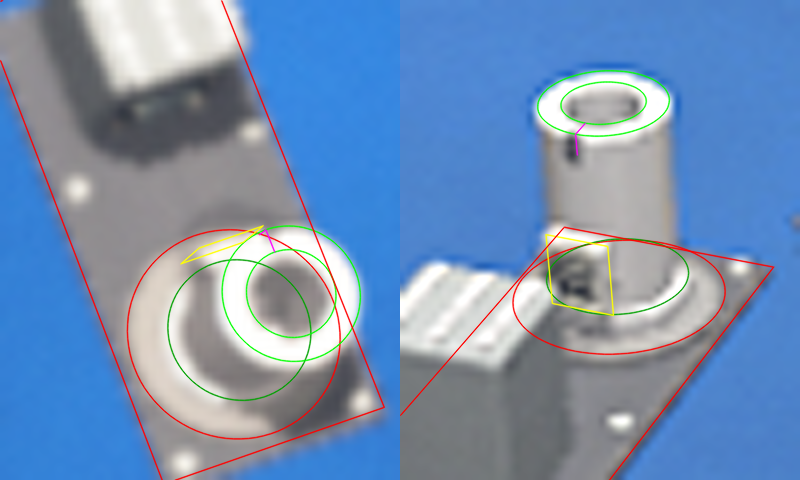

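The overlay shows the code and tick about 4° short of 19.5°, with both views giving too low a bearing. The housing also sits about 2.5 mm too near in x relative to the stand. I'll regrip, correct it and look again.

```bash
cat > look.py <<'E'
from m import *
def look(tag,o,view=True):
    f=grab("top",f"pics/{tag}t.png"); g=grab("scene",f"pics/{tag}s.png"); o=np.array([*o,0.])
    e=np.array([np.cos(np.deg2rad(19.5)),np.sin(np.deg2rad(19.5)),0]); n=np.array([-e[1],e[0],0]); out=[]; a=np.linspace(0,2*np.pi,90)
    for F,u0,v0,k in((f,315,145,8),(g,163,145,8)):
        im=cv2.resize(F["color"][v0:v0+60,u0:u0+50,::-1],None,fx=k,fy=k,interpolation=cv2.INTER_CUBIC)
        def dr(P,col,cl=True):
            uv=(proj(F,P)-[u0,v0]+.5)*k-.5; cv2.polylines(im,[np.int32(np.round(uv*8))],cl,col,1,cv2.LINE_AA,3)
        for r,z,c in((45,10,(0,0,255)),(27,105,(0,255,0))): dr(np.c_[o[0]+r*np.cos(a),o[1]+r*np.sin(a),0*a+z],c)
        dr([o+34*e+s*14*n+[0,0,z] for s,z in((-1,24),(1,24),(1,58),(-1,58))],(0,255,255)); dr([o+27*e+[0,0,105],o+27*e+[0,0,92]],(255,0,255),False)
        out.append(im)
    cv2.imwrite(f"pics/{tag}.png",np.hstack(out))
E
python3 - <<'E'
from look import *
x,y=533.3,-285.4
env.move_pose([x,y,180],R(-73.5)); env.servo_line([x,y,91]); env.set_gripper(50,20); env.set_gripper(50,50); st("grip")
env.servo_line([x,y,99],rate=60)
x+=2.3
env.servo_line([x,y,99],R(-69.5),rate=20); env.sleep(.2); st("turned")
r=np.array(sensors.state()['ee_rot']); print("yaw",np.degrees(np.arctan2(r[1,1],r[0,1])))
print(env.servo_line([x,y,86],rate=15,threshold=4)); st("down")
env.set_gripper(85,20); st("open")
env.servo_line([x,y,190]); env.move_pose([480,60,230],R(-60)); st()
look("q",(x,y))
E
```

```text
grip t18.2 [ 534.  -285.5   92.6] open 52.2 grip 51 F [-1.1  2.1  8.7] q7 -11
turned t18.9 [ 535.4 -285.4   98.8] open 52.4 grip 53 F [ 0.5  0.2 -5.3] q7 -9
yaw -69.54999929770995
True
down t19.4 [ 535.4 -285.3   92.7] open 52.6 grip 54 F [-1.2  1.   5.3] q7 -8
open t19.9 [ 534.5 -284.3   91.1] open 84.9 grip 0 F [-0.2 -0.1 -0.3] q7 -8
 t22.0 [480.5  58.8 230. ] open 84.9 grip 0 F [ 1.2  0.6 -0.1] q7 -39
```

View pics/q.png

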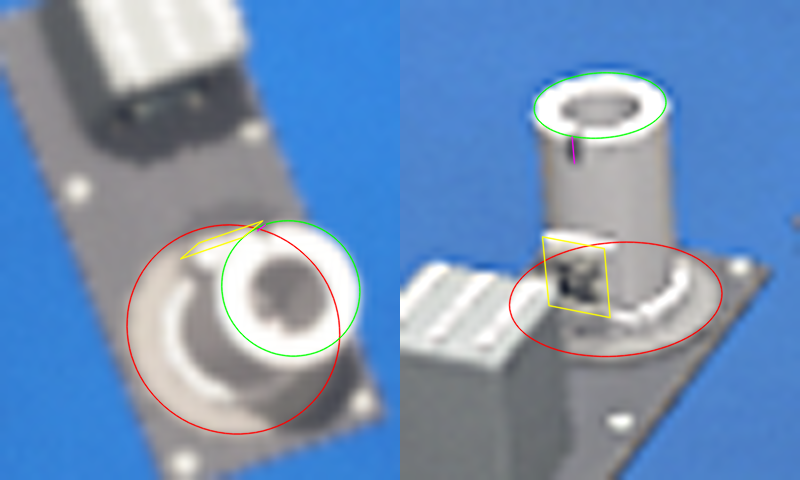

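The housing is now centred, since the stand and rim show the same offset from the overlay. The code matches the ideal 19.5° outline, with the code at (578,282) against the outline's (577,277). Next is the plug; the calibration offset seen at the housing puts it at about (458.8,−5.5) in both cameras.

```bash
python3 - <<'E'
from m import *
x,y=458.8,-5.5
env.set_gripper(50,20)
env.move_pose([x,y,130],R(-100)); env.servo_line([x,y,58],rate=100); st("at plug")
env.set_gripper(15,20); st("g1"); env.set_gripper(45)
env.servo_line([x,y,58],R(-10)); env.sleep(.2); env.set_gripper(15,20); st("g2"); env.set_gripper(15,40)
env.servo_line([x,y,110],rate=100); env.sleep(.2); st("lift")
X,Y=535.4,-285.3
env.move_pose([X,Y,240],R(-40)); env.sleep(.3); st("over")
for c in("top","scene"): grab(c,f"pics/r{c}.png")
a=[cv2.imread(f"pics/r{c}.png") for c in("top","scene")]
b=[a[0][100:220,300:420],a[1][90:210,140:260]]
cv2.imwrite("pics/r.png",np.hstack([cv2.resize(i,(400,400),interpolation=cv2.INTER_CUBIC) for i in b]))
E
```

```text
at plug t24.0 [459.4  -5.3  58.6] open 50.1 grip 0 F [0.1 0.2 0.3] q7 -43
g1 t24.4 [459.2  -5.4  58.4] open 15.6 grip 20 F [ 0.  -0.   4.9] q7 -43
g2 t27.1 [458.7  -5.5  58. ] open 15.9 grip 19 F [ 0.2 -0.7  0.9] q7 17
lift t28.2 [458.4  -5.5 109.4] open 15.2 grip 23 F [-0.  -0.3 -1.3] q7 14
over t29.7 [ 535.5 -284.3  239.7] open 15.5 grip 23 F [ 1.3  0.7 -1.1] q7 8
```

View pics/r.png

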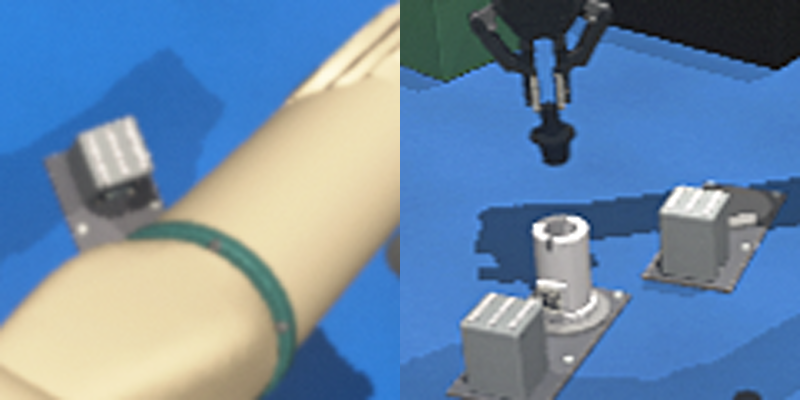

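The plug is held upright over the housing: the plug is at (553,140) and the bore at (560,228). I tighten the grip and insert it.

```bash
python3 - <<'E'
from m import *
X,Y=535.4,-285.3
env.set_gripper(8,40); st("tight")
env.servo_line([X,Y,172],rate=100); env.sleep(.3); st("rim")
h=env.servo_line([X,Y,132],rate=25,threshold=5); st(h)
E
```

```text
tight t30.0 [ 535.4 -285.3  240. ] open 14.1 grip 39 F [-0.3 -0.5 -0.8] q7 8
rim t31.1 [ 535.7 -285.4  172.5] open 14.1 grip 39 F [ 0.9 -0.4 -0.2] q7 11
True t32.3 [ 534.7 -286.   138.5] open 14.1 grip 40 F [-1.8  0.7  3.6] q7 13
```

Contact came at TCP z = 138.5 against an expected 138. I press a little further, release and look.

```bash
python3 - <<'E'
from look import *
X,Y=535.4,-285.3
h=env.servo_line([X,Y,132],rate=10,threshold=10); st(h)
env.set_gripper(45,20); st("open")
env.servo_line([X,Y,240]); env.move_pose([480,60,230],R(-60)); st()
look("z",(X,Y))
E
```

```text
True t32.6 [ 535.1 -286.6  138.3] open 14.2 grip 40 F [-1.5  0.8  6.5] q7 13
open t33.0 [ 534.6 -286.3  137.3] open 45.1 grip 0 F [ 0.6 -0.7 -0.9] q7 13
 t35.2 [480.6  58.8 230.1] open 44.6 grip 0 F [-0.3  0.3 -0.6] q7 -40
```

View pics/z.png

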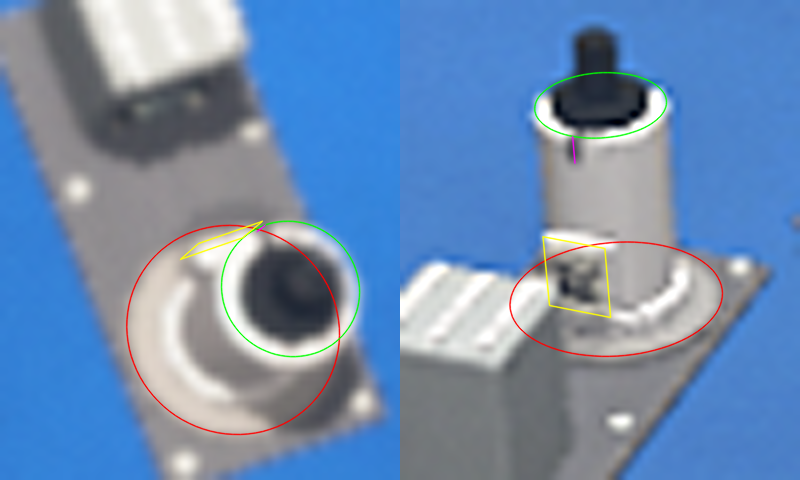

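The plug's flange sits flat and concentric on the rim at about (600,108), and the code is still aligned with the ideal outline. I'm handing the job in.

```bash
python3 -c "
from cell import *
print(finish_job())"
```

```text
the job is handed in; nothing more can be done
None
```

The job is handed in: the housing stands centred on the far reader's stand with its code facing the window (within a few degrees by the pictures), and the plug is fully seated, at about 35 s of the 64 s allowed.

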